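# Clear the jars, refit the hob's burner caps, put the jars back

### The arm

A 6-joint arm with a two-finger parallel gripper is mounted at the origin on the work surface. World frame = base frame: x ahead of the robot, y to its left, z up, the work surface at z = 0. Lengths are in m, angles in rad, forces in N, time in s.
With the tool pointing down it reaches from about 0.375 to 0.925 m from the base axis. Payload 5.7 kg.
Tool frame: the origin (TCP) lies midway between the tips of the shut fingers; the grasp point (between the pads) lies 19 mm behind it; z points along the fingers, y is the line along which they close (so a half turn about z gives the same grasp; the last joint's range is limited). The gripper opens to 88 mm and grips with 3 to 60 N. Pads are 20 mm wide; open, the fingers measure 115 mm over their backs; the gripper's body (75 mm by 178 mm) begins 61 mm behind the grasp point.
Start: joints at [1.235, 0.359, 1.51, -0, 1.272, -0.115], TCP at [0.131, 0.585, 0.223] pointing down, gripper open.
Joint ranges: [-2.97, 2.97], [-1.01, 2.36], [0.21, 2.38], [-0.96, 4.11], [0.2, 2.71], [-2.98, 2.98]. Speed limits (rad/s): [2.39, 2.39, 3.14, 3.14, 3.14, 3.14].

### API

Orientations are given as a unit quaternion [x, y, z, w].
In Python, from bench import move_ptp, servo_line, goto_joints, move_gripper, sleep, inverse_kinematics, capture, PlanningError, close_job, spot_in, silhouettes, current_clock, current_joint_pos, current_qvel, current_joint_torque, current_position, current_orientation, current_force, current_torque, current_finger_gap, current_grip_force gives the robot as it stands. Calls block until the motion is done:
- move_ptp(position, orientation): joint-space move of the TCP to a pose.
- servo_line(position, orientation=None, rate=0.15, contact_N=None): straight line of the TCP; orientation=None keeps the orientation; rate is the mean speed in m/s. With contact_N (N) it stops when the force on the tool has changed by that much, and returns True; else False.
- goto_joints(angles): joint-space move.
- move_gripper(opening): finger opening in m; the grip force is fixed at half the most; returns when the fingers have stopped.
- sleep(seconds).
- inverse_kinematics(position, orientation): joint angles nearest the present ones, or None.
- capture(name): name is "side" or "top"; returns a dict with "image" (384x512x3 uint8, blue, green, red), "range_z" (384x512 float32, m along the optical axis (not along the pixel's ray), 0 where there is no reading), "intrinsics" (3x3 intrinsics, pixels), "R" (3x3) and "t" (3): a world point X has camera coordinates R X + t. Camera axes: x right, y down, z forward; pixel columns grow to the right and rows downward; lengths in m; the calibration is good to about 2 mm. A picture is of the moment at which its call begins.
A pose or a line that the arm cannot do raises PlanningError and nothing moves.
- close_job(): hands the job in; it is judged then, once.
Trained networks look in the newest picture that a camera, given by its name, has taken for a name from the list of things; names that differ only in an ending like _2 or _b are one class to them, and where a whole thing is asked for, a point or a joint stands for the part that bears it (a point fixed in the world has none). Each returns a list of dicts, best first, with "conf" (0 to 1); they miss things now and then, are a little off and sometimes report something else, mostly with a low value. They report only what shows in the picture. A call takes as long as a camera call. They do not tell look-alikes from the thing itself.
- spot_in(camera, query): "xy" ([column, row] in pixels, amid what is visible of it).
- silhouettes(camera, query): "region" (384x512 bool, what is visible of it) and "xy" ([column, row] in pixels, amid what is visible of it).
Readings, each from a call of its own:
- current_clock(): time.
- current_joint_pos(): joint angles.
- current_qvel(): joint speeds.
- current_joint_torque(): joint torques, N m.
- current_position(): TCP position.
- current_orientation(): TCP orientation.
- current_force(): force on the tool from outside, world axes, zero at the start.
- current_torque(): the same for the moment, N m.
- current_finger_gap(): finger opening in m.
- current_grip_force(): force on a finger pad.
Only numpy, scipy, OpenCV 4.12 (cv2) and the standard library are available. Lean on these libraries where they do the work, as an engineer would, in place of code of your own. Each camera call takes 0.05 s, during which the arm holds its last target. There are 200 camera calls.

### The job

The cleaned burner caps lie on the chopping board behind two storage jars. First move both jars onto the marble slab, then lay the large cap centred and flat on the large burner and the small cap on the small burner, and after that stand each jar back in the middle of its own coaster: round jar on the round one, square jar on the square one. Set the jars down without dropping them, keep them upright, and leave the glass tumbler on the slab where it is.

Things in the scene. Friction and masses are not known exactly. Their poses are not given: they have to be found in the camera images.
- jar_round_mid (a point): Round jar. White ceramic storage jar with a dark wood lid, 120 mm tall over all: body 60 mm in diameter and 98 mm tall, then a lid 54 mm in diameter and 14 mm tall, then a small knob 16 mm across and 8 mm tall. About 0.35 kg. Starts upright on the round grey slate coaster. This point is on its axis, 60 mm above its underside (half-way up); z is up.
- jar_square_mid (a point): Square jar. White ceramic storage jar with a dark wood lid, 120 mm tall over all: body 58 mm square and 98 mm tall, then a lid 52 mm square and 14 mm tall, then a small knob 16 mm across and 8 mm tall. About 0.35 kg. Starts upright on the square grey slate coaster. This point is on its axis, 60 mm above its underside (half-way up); z is up, x and y are square to its side faces.
- cap_large_mid (a point): Large burner cap: a plain dark steel disc 64 mm in diameter and 14 mm thick. It lies flat on the chopping board, in the row just behind the jars (farther from the robot), so close to a jar (centres about 70 mm apart) that a gripper gets down to it only when the jars are gone. This point is its centre, 7 mm above its underside; z is up.
- cap_small_mid (a point): Small burner cap: a plain dark steel disc 44 mm in diameter and 14 mm thick. It lies flat on the chopping board, in the row just behind the jars (farther from the robot), so close to a jar (centres about 70 mm apart) that a gripper gets down to it only when the jars are gone. This point is its centre, 7 mm above its underside; z is up.
- burner_large_top (a point): Large burner of the two-burner steel hob, without its cap: a brass crown 58 mm in diameter with a flat top 36 mm above the work surface, on a dark foot 90 mm in diameter and 8 mm tall that stands on the 6 mm hob plate. The other burner stands 220 mm away. This point is the centre of the crown's flat top; z is up. Fixed.
- burner_small_top (a point): Small burner of the two-burner steel hob, without its cap: a brass crown 38 mm in diameter with a flat top 36 mm above the work surface, on a dark foot 68 mm in diameter and 8 mm tall that stands on the 6 mm hob plate. The other burner stands 220 mm away. This point is the centre of the crown's flat top; z is up. Fixed.
- coaster_round: Round grey slate coaster, 74 mm in diameter, 4 mm thick, fixed on the 14 mm thick wooden chopping board (180 x 230 mm): the home of the round jar, which stands on it at the start and leaves a narrow rim in sight. The two coasters are 112 mm apart along the board's long edge. Origin at the centre of its underside, so its top is 4 mm above; x points over the board towards the row of caps, y along the row of jars.
- coaster_square: Square grey slate coaster, 74 mm square, 4 mm thick, fixed on the 14 mm thick wooden chopping board (180 x 230 mm): the home of the square jar, which stands on it at the start and leaves a narrow rim in sight. The two coasters are 112 mm apart along the board's long edge. Origin at the centre of its underside, so its top is 4 mm above; x points over the board towards the row of caps, y along the row of jars.
- slab: White marble slab lying on the work surface, 180 mm (x) by 230 mm (y), 12 mm thick: the side area for the jars. It lies on the other side of the hob from the chopping board. Origin at the centre of its underside; the half on its -x side (nearer the robot) is free and has room for both jars side by side along y. Fixed.
- tumbler_mid (a point): Empty glass tumbler, 62 mm across the rim and 85 mm tall, standing on the slab near its far edge (+x side). A bystander. This point is on its axis, half-way up; z is up.
There are look-alikes about, which are no part of the job. What is shaped like the part that bears jar_square_mid but orange is not meant. Leave any turquoise look-alike of the part that bears jar_round_mid alone.

How it is judged:
On the way, in this order (a step that is already met when the one before it is completed fails the run):
1. both jars stand upright and released on the marble slab (x of jar_round_mid in the frame of slab between -0.085 and 0.085 m and y of jar_round_mid in the frame of slab between -0.11 and 0.11 m and z of jar_round_mid in the frame of slab between 0.066 and 0.078 m and angle between each of jar_round_mid, jar_square_mid's own z axis and vertical below 0.1 rad and contact force between the fingers and jar_round below 0.1 N and linear speed of each of jar_round, jar_square below 0.02 m/s and x of jar_square_mid in the frame of slab between -0.085 and 0.085 m and y of jar_square_mid in the frame of slab between -0.11 and 0.11 m and z of jar_square_mid in the frame of slab between 0.066 and 0.078 m and contact force between the fingers and jar_square below 0.1 N), for 0.2 s.
2. both caps lie flat and released on their own burners, with both jars still standing on the slab (all of step 1 and horizontal distance between cap_large_mid and burner_large_top below 0.01 m and z of cap_large_mid in the frame of burner_large_top between 0.003 and 0.011 m and angle between each of cap_large_mid, cap_small_mid's own z axis and vertical below 0.1 rad and contact force between the fingers and cap_large below 0.1 N and linear speed of each of cap_large, cap_small below 0.02 m/s and horizontal distance between cap_small_mid and burner_small_top below 0.01 m and z of cap_small_mid in the frame of burner_small_top between 0.003 and 0.011 m and contact force between the fingers and cap_small below 0.1 N), for 0.2 s.
At the end, for the whole second after the job is handed in: Each jar stands upright, released and at rest on its own coaster, within 14 mm of its centre (round on round, square on square); each cap lies flat, released and at rest on the burner of its size, within 10 mm of the crown's centre (horizontal distance between jar_round_mid and coaster_round below 0.014 m and z of jar_round_mid in the frame of coaster_round between 0.059 and 0.069 m and angle between each of jar_round_mid, jar_square_mid, cap_large_mid, cap_small_mid's own z axis and vertical below 0.1 rad and contact force between the fingers and jar_round below 0.1 N and linear speed of each of jar_round, jar_square, cap_large, cap_small below 0.02 m/s and horizontal distance between jar_square_mid and coaster_square below 0.014 m and z of jar_square_mid in the frame of coaster_square between 0.059 and 0.069 m and contact force between the fingers and jar_square below 0.1 N and horizontal distance between cap_large_mid and burner_large_top below 0.01 m and z of cap_large_mid in the frame of burner_large_top between 0.003 and 0.011 m and contact force between the fingers and cap_large below 0.1 N and horizontal distance between cap_small_mid and burner_small_top below 0.01 m and z of cap_small_mid in the frame of burner_small_top between 0.003 and 0.011 m and contact force between the fingers and cap_small below 0.1 N); the robot touches nothing.
It fails at once if a jar is tipped over (more than about 35 degrees) (angle between any of jar_round_mid, jar_square_mid's own z axis and vertical above 0.6 rad).
It fails at once if a jar is dropped (falls faster than 0.7 m/s out of the gripper, some 25 mm) ((contact force between the fingers and jar_round below 0.1 N and linear speed of jar_round above 0.7 m/s) or (contact force between the fingers and jar_square below 0.1 N and linear speed of jar_square above 0.7 m/s)).
It fails at once if the tumbler is shifted by more than 25 mm or knocked over (distance of tumbler_mid from where it was at the start of the episode above 0.025 m or angle between tumbler_mid's own z axis and vertical above 0.5 rad).
It also fails if it takes over 138 s, if anything falls off the work surface, if the arm or the gripper's body presses on something with over 40 N, if the wrist force passes 120 N, or if a joint passes its speed limit or range.

## Working session

There is one attempt and no reset: what is moved stays moved. The work goes in short steps, each a Python script; the robot and the scene stay as the last script left them, time stands still between calls to the robot, and variables do not carry over. Pictures are saved under pics/ and viewed, at most 14 in all, crops included, and the job is handed in when it is done.

```bash
mkdir -p pics; ls
python3 - <<'E'
from bench import *
import cv2,numpy as np
for c in("top","side"):
    d=capture(c); cv2.imwrite(f"pics/{c}0.png",d["image"]); print(c,d["intrinsics"].tolist(),d["R"].round(3).tolist(),d["t"].round(3).tolist())
    for q in("jar_round_mid","jar_square_mid","cap_large_mid","cap_small_mid","burner_large_top","burner_small_top","coaster_round","coaster_square","slab","tumbler_mid"):
        print(q,[(round(r["conf"],2),np.round(r["xy"]).tolist()) for r in spot_in(c,q)])
print(current_clock(),current_orientation())
E
```

```text
pics
top [[440.36345347960844, 0.0, 256.6635284190473], [0.0, 440.36345347960844, 190.6781851624505], [0.0, 0.0, 1.0]] [[-0.016, -1.0, 0.0], [-0.997, 0.016, -0.078], [0.078, -0.001, -0.997]] [-0.074, 0.583, 1.21]
jar_round_mid [(0.98, [362.0, 234.0]), (0.57, [426.0, 218.0]), (0.54, [232.0, 159.0])]
jar_square_mid [(0.74, [367.0, 144.0]), (0.66, [317.0, 234.0])]
cap_large_mid []
cap_small_mid [(0.67, [316.0, 208.0])]
burner_large_top [(0.87, [228.0, 236.0])]
burner_small_top [(0.83, [231.0, 161.0])]
coaster_round [(0.68, [351.0, 225.0])]
coaster_square [(0.62, [112.0, 222.0]), (0.48, [306.0, 235.0])]
slab [(0.75, [115.0, 220.0])]
tumbler_mid [(0.82, [125.0, 204.0])]
side [[496.4564145852725, 0.0, 241.63520458469458], [0.0, 496.4564145852725, 191.37140611021076], [0.0, 0.0, 1.0]] [[0.935, -0.356, -0.003], [-0.243, -0.63, -0.737], [0.26, 0.69, -0.675]] [-0.569, 0.145, 1.371]
jar_round_mid [(0.59, [280.0, 335.0])]
jar_square_mid [(0.74, [219.0, 238.0]), (0.59, [326.0, 264.0])]
cap_large_mid [(0.63, [260.0, 283.0])]
cap_small_mid [(0.55, [247.0, 258.0])]
burner_large_top [(0.62, [194.0, 201.0]), (0.53, [199.0, 127.0])]
burner_small_top [(0.59, [264.0, 181.0])]
coaster_round [(0.48, [232.0, 303.0])]
coaster_square []
slab [(0.74, [179.0, 149.0])]
tumbler_mid [(0.81, [201.0, 129.0])]
1.1 [ 1.10186088e-01  9.93910973e-01 -5.37813188e-05 -1.28472198e-05]
```

View pics/top0.png

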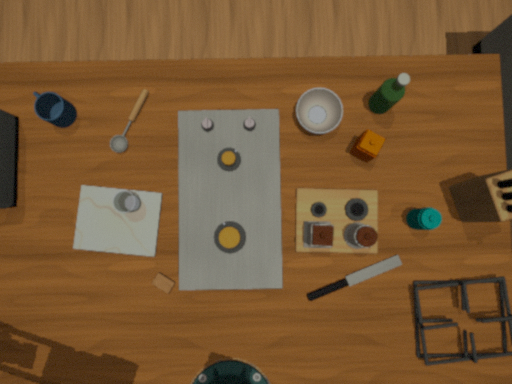

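View pics/side0.png

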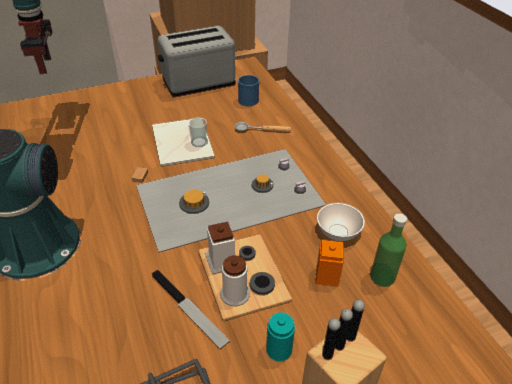

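The top view shows the square jar at (321,234), round jar at (365,235), small cap at (319,209) and large cap at (356,208). The large burner is at (230,237), the small one at (229,159), the slab at (118,220) and the tumbler at (128,202). The orange and turquoise jars are look-alikes. Next I'll get positions from the depth image.

```bash
cat > h.py <<'E'
from bench import *
import cv2,numpy as np
def cloud(c):
    d=capture(c);Z=d["range_z"].astype(float);K=d["intrinsics"]
    v,u=np.indices(Z.shape)
    P=np.stack([(u-K[0,2])/K[0,0]*Z,(v-K[1,2])/K[1,1]*Z,Z],-1)
    W=(P-d["t"])@d["R"]; W[Z==0]=np.nan
    return d,W
def near(W,xy,r,z0,z1):
    return (np.hypot(W[...,0]-xy[0],W[...,1]-xy[1])<r)&(W[...,2]>z0)&(W[...,2]<z1)
def rect(W,m):
    (c,s,a)=cv2.minAreaRect(W[m][:,:2].astype(np.float32)); return np.round(c,4),np.round(s,4),round(a,1)
def circ(W,m):
    c,r=cv2.minEnclosingCircle(W[m][:,:2].astype(np.float32)); return np.round(c,4),round(r,4),W[m].mean(0).round(4),int(m.sum())
E
python3 - <<'E'
from h import *
d,W=cloud("top"); g=d["image"].astype(int)
S,WS=cloud("side"); gs=S["image"].astype(int)
for n,(u,v) in dict(sq=(321,234),rd=(365,235),capS=(319,209),capL=(356,208),bL=(230,237),bS=(229,159),slab=(100,225),tum=(128,202),board=(337,218),hob=(200,200),sq_or=(368,146),table=(150,320)).items(): print(n,W[v,u].round(4),g[v,u])
for n,(u,v),z0,z1 in (("sq",(321,234),.120,.145),("rd",(365,235),.120,.145),("capS",(319,209),.022,.034),("capL",(356,208),.022,.034),("bL",(230,237),.028,.044),("bS",(229,159),.028,.044),("tum",(128,202),.07,.12)):
    for nm,WW in(("top",W),("side",WS)):
        m=near(WW,W[v,u],.055,z0,z1)
        if m.sum()>5: print(n,nm,rect(WW,m),circ(WW,m))
hsv=cv2.cvtColor(d["image"],cv2.COLOR_BGR2HSV)
for n,(u,v),r in(("board",(337,218),.16),("slab",(118,220),.16)):
    m=near(W,W[v,u],r,.008,.3); print(n,rect(W,m))
E
```

```text
sq [nan nan nan] [ 6 32 66]
rd [ 0.4561 -0.353   0.143 ] [12 32 63]
capS [ 0.5269 -0.2554  0.0316] [29 29 29]
capL [ 0.5281 -0.3584  0.0298] [25 27 28]
bL [ 0.4538 -0.0084  0.0368] [ 51 125 160]
bS [ 0.6697 -0.0081  0.0372] [ 42 120 157]
slab [0.4925 0.3569 0.0136] [143 158 155]
tum [0.5555 0.2772 0.0192] [132 133 132]
board [ 0.5014 -0.3072  0.0169] [ 84 133 156]
hob [0.5587 0.0772 0.006 ] [122 132 133]
sq_or [ 0.6862 -0.3757  0.1155] [  0  93 155]
table [ 0.2261  0.2196 -0.0013] [ 44  83 124]
rd top (array([ 0.4537, -0.3593]), array([0.0522, 0.0531]), 13.8) (array([ 0.4531, -0.358 ]), 0.0286, array([ 0.4537, -0.3585,  0.1316]), 372)
rd side (array([ 0.4522, -0.3623]), array([0.0532, 0.0534]), 16.0) (array([ 0.4531, -0.361 ]), 0.029, array([ 0.4517, -0.365 ,  0.1293]), 377)
capS top (array([ 0.5246, -0.2451]), array([0.0761, 0.0626]), 6.7) (array([ 0.5251, -0.2481]), 0.0474, array([ 0.5252, -0.2535,  0.0288]), 200)
capS side (array([ 0.5255, -0.2555]), array([0.0432, 0.0428]), 28.6) (array([ 0.526 , -0.2572]), 0.0233, array([ 0.5256, -0.2576,  0.027 ]), 177)
capL top (array([ 0.5173
[... 540 characters left out ...]
.0345]), 244)
bS top (array([ 0.6739, -0.005 ]), array([0.0391, 0.0368]), 88.2) (array([ 0.6733, -0.005 ]), 0.0204, array([ 0.6737, -0.0052,  0.0367]), 156)
bS side (array([ 0.6724, -0.0073]), array([0.0392, 0.0417]), 30.7) (array([ 0.6741, -0.0084]), 0.0233, array([ 0.6728, -0.0092,  0.0347]), 104)
tum top (array([0.554 , 0.2669]), array([0.0597, 0.0604]), 6.4) (array([0.5536, 0.2676]), 0.032, array([0.5543, 0.2708, 0.0904]), 229)
tum side (array([0.5545, 0.2639]), array([0.0649, 0.0609]), 40.8) (array([0.5515, 0.2649]), 0.0345, array([0.5529, 0.2637, 0.0856]), 245)
board (array([ 0.5121, -0.3036]), array([0.2976, 0.2777]), 65.0)
slab (array([0.5044, 0.3011]), array([0.2733, 0.2868]), 10.7)
```

Run:
```python
from h import *
d,W=cloud("top"); S,WS=cloud("side")
for nm,WW,D in(("top",W,d),("side",WS,S)):
    for z0,z1 in((.123,.136),):
        m=near(WW,(.453,-.247),.05,z0,z1); print(nm,z0,rect(WW,m),circ(WW,m))
    m=near(WW,(.48,-.303),.17,.009,.022); hsv=cv2.cvtColor(D["image"],cv2.COLOR_BGR2HSV)
    for n,c,z0,z1 in(("board",(.49,-.303),.009,.024),("slab",(.5,.3),.006,.02)):
        m=near(WW,c,.165,z0,z1).astype(np.uint8)
        m=cv2.morphologyEx(m,cv2.MORPH_OPEN,np.ones((5,5)))>0
        print(n,nm,rect(WW,m))
    # square body side faces / coasters: grey low saturation
    hs=hsv[...,1]
    for n,c in(("cs",(.453,-.247)),("cr",(.453,-.36))):
        m=near(WW,c,.055,.012,.026)&(hs<60); print(n,nm,rect(WW,m),circ(WW,m))
    im=cv2.resize(D["image"][180:270,280:400] if nm=="top" else D["image"][215:320,190:300],None,fx=6 if nm=="top" else 5,fy=6 if nm=="top" else 5,interpolation=cv2.INTER_CUBIC)
    cv2.imwrite(f"pics/crop_{nm}.png",im)
```

```text
top 0.123 (array([ 0.4578, -0.2481]), array([0.0523, 0.0513]), 87.1) (array([ 0.4576, -0.2483]), 0.0351, array([ 0.4576, -0.2475,  0.1311]), 391)
board top (array([ 0.4956, -0.3057]), array([0.2298, 0.1798]), 87.5)
slab top (array([0.5056, 0.3094]), array([0.2317, 0.1799]), 83.5)
cs top (array([ 0.4569, -0.248 ]), array([0.07  , 0.0696]), 88.2) (array([ 0.4568, -0.2492]), 0.0483, array([ 0.4607, -0.2347,  0.0198]), 130)
cr top (array([ 0.4642, -0.3526]), array([0.0497, 0.0881]), 82.1) (array([ 0.463 , -0.3611]), 0.0445, array([ 0.4562, -0.345 ,  0.0196]), 96)
side 0.123 (array([ 0.4575, -0.2503]), array([0.0577, 0.0522]), 86.3) (array([ 0.4567, -0.2506]), 0.0347, array([ 0.456 , -0.2529,  0.1292]), 336)
board side (array([ 0.4949, -0.3078]), array([0.2329, 0.1796]), 87.7)
slab side (array([0.5048, 0.3082]), array([0.2369, 0.1792]), 83.4)
cs side (array([ 0.4639, -0.2499]), array([0.0738, 0.0846]), 87.2) (array([ 0.4571, -0.2488]), 0.0499, array([ 0.4307, -0.2584,  0.0179]), 110)
cr side (array([ 0.4598, -0.3729]), array([0.0568, 0.0879]), 73.5) (array([ 0.4622, -0.3636]), 0.0449, array([ 0.4516, -0.3779,  0.0189]), 187)
```

View pics/crop_top.png

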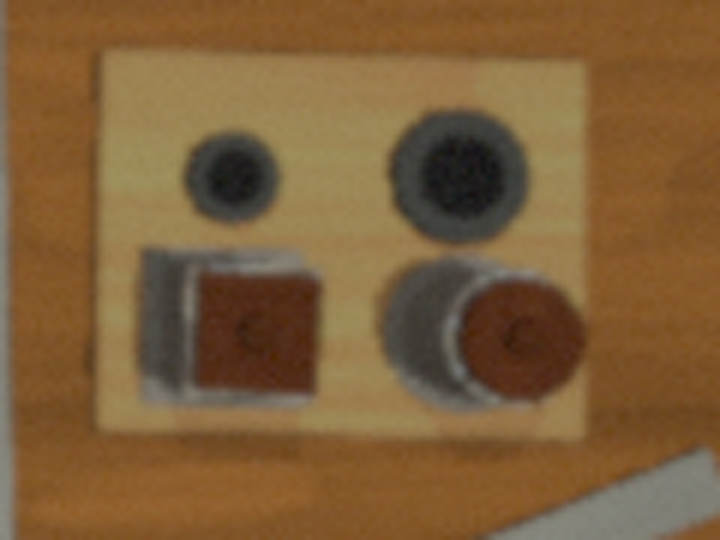

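The crop shows the square jar left, at about (255,335), and the round one right, at about (520,335). The small cap is at (232,177) and the large one at (460,176), with the board turned about -2.5°. Both cameras agree to about 3 mm, so I'm moving the jars now.

```bash
cat >> h.py <<'E'
def q(deg):
    a=np.radians((deg+90)/2); return [np.cos(a),np.sin(a),0,0]
def rot(deg):
    a=np.radians(deg); return np.array([[np.cos(a),-np.sin(a)],[np.sin(a),np.cos(a)]])
SLAB=np.array([.5052,.3088]); SY=-6.5; BY=-2.5
def slab(x,y): return SLAB+rot(SY)@[x,y]
def pick(xy,deg,z,zup,opening=.088):
    move_gripper(opening); move_ptp([*xy,zup],q(deg)); servo_line([*xy,z],rate=.12)
    move_gripper(0); print("gap",current_finger_gap(),"F",current_grip_force(),"t",current_clock())
    servo_line([*xy,zup],rate=.15)
def place(xy,deg,z,zup,opening):
    move_ptp([*xy,zup],q(deg)); servo_line([*xy,z+.010],rate=.15)
    hit=servo_line([*xy,z-.006],rate=.02,contact_N=4); p=current_position()
    print("hit",hit,"dz",round(p[2]-z,4),"gap",current_finger_gap())
    move_gripper(opening); servo_line([p[0],p[1],zup],rate=.15); print("t",current_clock())
E
python3 - <<'E'
from h import *
pick((.4530,-.3605),BY,.069,.235); print(current_finger_gap())
place(slab(-.052,-.055),SY,.063,.235,.076)
pick((.4576,-.2492),BY,.069,.235); print(current_finger_gap())
place(slab(-.052,.055),SY,.063,.235,.076)
E
```

```text
gap 0.06007554287457033 F 29.998978078365326 t 7.0833
0.06005384628348624
hit True dz -0.0001 gap 0.05953795623448752
t 14.125
gap 0.05802414008075528 F 29.758138060569763 t 18.5
0.058157931118119705
hit True dz -0.0 gap 0.058056809214694506
t 25.55
```

Run:
```python
from h import *
d,W=cloud("top"); S,WS=cloud("side")
cv2.imwrite("pics/top1.png",d["image"])
for nm,WW,D in(("top",W,d),("side",WS,S)):
    hs=cv2.cvtColor(D["image"],cv2.COLOR_BGR2HSV)[...,1]; gr=D["image"].max(-1)
    for n,c in(("cs",(.4574,-.249)),("cr",(.4526,-.361))):
        m=near(WW,c,.056,.012,.026)&(hs<70)&(WW[...,0]<.4955);print(n,nm,rect(WW,m),circ(WW,m))
    for n,c,r in(("capS",(.5256,-.2556),.035),("capL",(.5255,-.3608),.037)):
        m=near(WW,c,r,.021,.034)&(hs<70); print(n,nm,rect(WW,m),circ(WW,m))
    for n,c in(("R",slab(-.052,-.055)),("Q",slab(-.052,.055))):
        m=near(WW,c,.045,.118,.14); print(n,nm,rect(WW,m),circ(WW,m))
    m=near(WW,(.5545,.2655),.045,.08,.12); print("tum",nm,rect(WW,m))
    m=near(WW,(.5,-.51),.055,.07,.2); print("turq",nm,rect(WW,m),circ(WW,m))
```

```text
cs top (array([ 0.4578, -0.2484]), array([0.0709, 0.0724]), 89.0) (array([ 0.458 , -0.2482]), 0.0498, array([ 0.4574, -0.2482,  0.0194]), 679)
cr top (array([ 0.4525, -0.3606]), array([0.0714, 0.0699]), 44.2) (array([ 0.4528, -0.36  ]), 0.0368, array([ 0.4528, -0.3601,  0.0194]), 534)
capS top (array([ 0.5257, -0.2544]), array([0.0366, 0.0363]), 89.3) (array([ 0.5263, -0.2541]), 0.0199, array([ 0.5265, -0.2542,  0.0293]), 155)
capL top (array([ 0.5254, -0.3596]), array([0.0592, 0.0557]), 88.8) (array([ 0.5259, -0.359 ]), 0.0305, array([ 0.5254, -0.3593,  0.0294]), 354)
R top (array([0.4469, 0.2594]), array([0.0522, 0.0527]), 78.2) (array([0.4464, 0.2598]), 0.0272, array([0.4469, 0.2588, 0.1253]), 358)
Q top (array([0.4592, 0.3696]), array([0.0526, 0.0518]), 81.9) (array([0.4597, 0.3695]), 0.0352, array([0.459 , 0.3684, 0.1251]), 433)
tum top (array([0.5539, 0.2668]), array([0.0612, 0.0581]), 89.2)
turq top (array([ 0.4956, -0.5292]), array([0.0587, 0.0561]), 44.5) (array([ 0.4964, -0.5308]), 0.0301, array([ 0.4962, -0.5251,  0.1072]), 509)
cs side (array([ 0.4576, -0.2491]), array([0
[... 319 characters left out ...]
([ 0.5273, -0.2569]), 0.0226, array([ 0.5255, -0.2588,  0.0273]), 163)
capL side (array([ 0.5254, -0.3628]), array([0.0629, 0.0585]), 54.7) (array([ 0.5249, -0.3629]), 0.0321, array([ 0.5243, -0.3641,  0.0273]), 406)
R side (array([0.446 , 0.2573]), array([0.0566, 0.0514]), 74.3) (array([0.4477, 0.2568]), 0.0297, array([0.4454, 0.2539, 0.1238]), 149)
Q side (array([0.4586, 0.3668]), array([0.0591, 0.0514]), 81.5) (array([0.4562, 0.3664]), 0.0365, array([0.4579, 0.3638, 0.1237]), 143)
tum side (array([0.553 , 0.2651]), array([0.0614, 0.0652]), 13.9)
turq side (array([ 0.4947, -0.5361]), array([0.0572, 0.0574]), 19.2) (array([ 0.4957, -0.5353]), 0.0303, array([ 0.4915, -0.542 ,  0.1031]), 756)
```

View pics/top1.png

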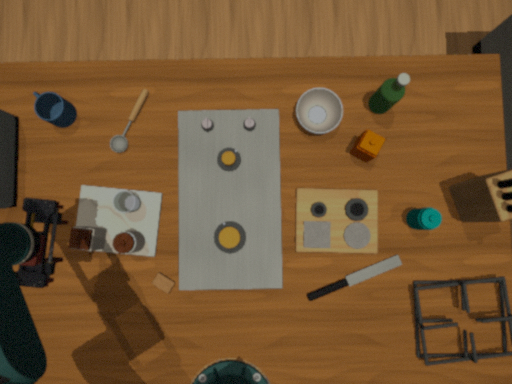

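The jars stand on the slab at about (83,239) and (124,242), and both coasters are clear at (316,234) and (356,235). Next the caps, closing along the row.

Run:
```python
from h import *
pick((.5255,-.361),87.5,.0165,.15,.082); print(current_finger_gap())
place((.4544,-.0065),87.5,.0385,.15,.082)
pick((.526,-.2555),87.5,.0165,.15,.066); print(current_finger_gap())
place((.6735,-.0065),87.5,.0385,.15,.066)
move_ptp([.4465,.2590,.235],q(SY))
d,W=cloud("top"); S,WS=cloud("side")
cv2.imwrite("pics/top2.png",d["image"]); cv2.imwrite("pics/side2.png",cv2.resize(S["image"][100:260,100:340],None,fx=3,fy=3))
for nm,WW in(("top",W),("side",WS)):
    for n,c in(("L",(.4544,-.0065)),("S",(.6735,-.0065))):
        m=near(WW,c,.045,.04,.06); print(n,nm,rect(WW,m),circ(WW,m))
```

```text
gap 0.06343051559339505 F 30.000881552696228 t 30.3
0.0634214205772591
hit True dz -0.0001 gap 0.06333390460840922
t 35.4833
gap 0.043138119165469384 F 30.00097543001175 t 38.7333
0.04317412343887111
hit True dz -0.0 gap 0.04308022110828518
t 43.725
L top (array([ 0.4542, -0.0066]), array([0.0599, 0.0597]), 89.6) (array([ 0.4543, -0.0064]), 0.0318, array([ 0.4544, -0.0065,  0.0513]), 434)
S top (array([ 0.6732, -0.0062]), array([0.0417, 0.0418]), 25.2) (array([ 0.6741, -0.0063]), 0.022, array([ 0.673 , -0.0065,  0.0512]), 198)
L side (array([ 0.4533, -0.0082]), array([0.0622, 0.0636]), 15.1) (array([ 0.4542, -0.0087]), 0.0335, array([ 0.4531, -0.012 ,  0.0484]), 296)
S side (array([ 0.6732, -0.01  ]), array([0.045 , 0.0396]), 67.8) (array([ 0.6719, -0.009 ]), 0.0231, array([ 0.6721, -0.0113,  0.0486]), 133)
```

Run:
```python
from h import *
pick(slab(-.052,-.055),SY,.063,.235,.076); print(current_finger_gap())
place((.4527,-.3608),BY,.069,.235,.084)
pick(slab(-.052,.055),SY,.063,.235,.076); print(current_finger_gap())
place((.4577,-.2490),BY,.069,.235,.084)
move_ptp([.131,.585,.25],q(77)); 
d,W=cloud("top"); S,WS=cloud("side")
cv2.imwrite("pics/top3.png",d["image"]); cv2.imwrite("pics/side3.png",S["image"])
for nm,WW in(("top",W),("side",WS)):
    for n,c,r,z0,z1 in(("R",(.4527,-.3608),.05,.12,.145),("Q",(.4577,-.249),.05,.12,.145),("L",(.4544,-.0065),.045,.04,.06),("S",(.6735,-.0065),.045,.04,.06),("tum",(.5545,.2655),.045,.08,.12)):
        m=near(WW,c,r,z0,z1); print(n,nm,rect(WW,m),circ(WW,m))
print(current_clock())
```

```text
gap 0.06022969021037746 F 30.00073403120041 t 48.3167
0.059372138665821285
hit True dz 0.0001 gap 0.05948491962809176
t 55.4167
gap 0.05826433787321198 F 29.803224205970764 t 60.3833
0.05811206751661204
hit True dz 0.0001 gap 0.058209702315598584
t 67.4917
R top (array([ 0.4528, -0.3596]), array([0.052 , 0.0529]), 40.0) (array([ 0.4541, -0.36  ]), 0.0277, array([ 0.4534, -0.359 ,  0.1318]), 369)
Q top (array([ 0.4562, -0.2472]), array([0.0515, 0.0534]), 88.8) (array([ 0.4561, -0.2477]), 0.0357, array([ 0.4576, -0.2473,  0.1316]), 433)
L top (array([ 0.4542, -0.0065]), array([0.0601, 0.0595]), 89.1) (array([ 0.4542, -0.0064]), 0.0318, array([ 0.4544, -0.0065,  0.0514]), 430)
S top (array([ 0.6737, -0.0061]), array([0.0422, 0.0413]), 12.8) (array([ 0.6739, -0.006 ]), 0.022, array([ 0.673 , -0.0065,  0.051 ]), 195)
tum top (array([0.554 , 0.2667]), array([0.0613, 0.0581]), 89.6) (array([0.5544, 0.2668]), 0.0316, array([0.5538, 0.2691, 0.0939]), 187)
R side (array([ 0.4516, -0.3632]), array([0.0524, 0.0523]), 88.6) (array([ 0.4526, -0.3616]), 0.028, array([ 0.4512, -0.3656,  0.1293]), 373)
Q side (array([ 0.4569, -0.2492]), array([0.0565, 0.052 ]), 85.4) (array([ 0.4566, -0.25  ]), 0.0352, array([ 0.4559, -0.2535,  0.1291]), 368)
L side (array([ 0.4538, -0.0084]), array([0.065, 0.059]), 70.6) (array([ 0.4529, -0.0083]), 0.0335, array([ 0.453 , -0.0121,  0.0488]), 291)
S side (array([ 0.6739, -0.0084]), array([0.0474, 0.0396]), 67.9) (array([ 0.6726, -0.0075]), 0.0243, array([ 0.6724, -0.0111,  0.0482]), 136)
tum side (array([0.5528, 0.2648]), array([0.0673, 0.0598]), 73.0) (array([0.5548, 0.2652]), 0.036, array([0.5531, 0.2641, 0.0899]), 172)
70.725
```

View pics/side3.png

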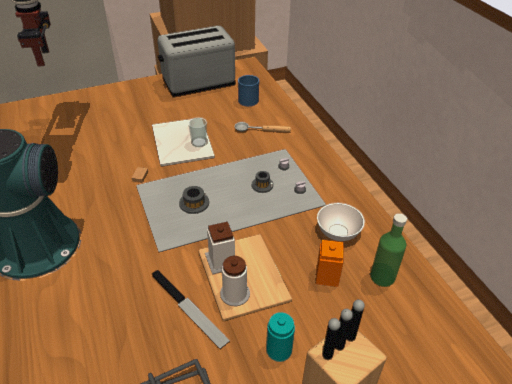

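The jars are back on their coasters at (221,248) and (235,281), and the caps are on their burners at (194,196) and (263,179). The tumbler hasn't moved, so I'm handing in.

```bash
python3 -c "
from bench import *
print(close_job())"
```

```text
the job is handed in; nothing more can be done
None
```

The job is handed in at about 71 s of the 138 s allowed: both jars are back on their own coasters, both caps lie on their burners, each within about 2 mm of centre by the cameras, and the tumbler hasn't moved; no verdict was returned.

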